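# Close the tasting casks

### The arm

A 6-joint arm with a two-finger parallel gripper is mounted at the origin on the work surface. World frame = base frame: x ahead of the robot, y to its left, z up, the work surface at z = 0. Lengths are in mm, angles in rad, forces in N, time in s.
With the tool pointing down it reaches from about 300 to 775 mm from the base axis. Payload 14.6 kg.
Tool frame: the origin (TCP) lies on the centre line of the jaws, within the pads' length; the fingertips stand 19 mm ahead of it and the grasp point (between the pads) is the TCP (bot.tip_reach is the distance from the TCP to the fingertips, in mm); z points along the fingers, y is the line along which they close (so a half turn about z gives the same grasp; the last joint's range is limited). The gripper opens to 85 mm and grips with 20 to 120 N. Pads are 22 mm wide; open, the fingers measure 114 mm over their backs; the gripper's body (76 mm by 85 mm) begins 54 mm behind the grasp point. The pads swing forward as they close: fully open they stand 13 mm farther back than shut.
Start: joints at [1.266, 0.3, 1.521, -0, 1.321, -0.067], TCP at [129.559, 534.513, 250.281] pointing down, gripper open.
Joint ranges: [-3.03, 3.03], [-0.79, 2.21], [0.23, 2.52], [-1.04, 4.18], [0, 3.07], [-2.55, 2.55]. Speed limits (rad/s): [2.22, 2.22, 2.57, 3.14, 3.14, 3.14].

### API

Orientations are given as a unit quaternion [w, x, y, z].
In Python, from rig import bot gives the robot as it stands. Calls block until the motion is done:
- bot.move_to(position, orientation): joint-space move of the TCP to a pose.
- bot.servo_line(position, attitude=None, speed=150, until_force=None): straight line of the TCP; attitude=None keeps the orientation; speed is the mean speed in mm/s. With until_force (N) it stops when the force on the tool has changed by that much, and returns True; else False.
- bot.move_joints(angles): joint-space move.
- bot.move_gripper(opening, grip_force=None): finger opening in mm; grip_force is the grip in N (None keeps the last); returns when the fingers have stopped.
- bot.dwell(seconds).
- bot.ik(position, orientation): joint angles nearest the present ones, or None.
- bot.read_state(): the state.
- bot.read_camera(name): name is "side" or "top" or "wrist"; returns a dict with "image" (420x560x3 uint8, blue, green, red), "depth" (420x560 float32, mm along the optical axis (not along the pixel's ray), 0 where there is no reading), "fovy" (degrees; the focal length in pixels is half the picture's height over the tangent of half this angle, whatever the lens; pixels are square), "cx", "cy" (the principal point, pixels), "k1" (the pictures are not rectified: a ray, as slopes to the right and down, at radius r is drawn at 1 + k1 r^2 times it, then the intrinsics apply), "eye" and "attitude" of the camera in the world; the wrist camera has in their place "mount" (4x4, takes a point from camera to tool coordinates, whose origin is the TCP and whose axes are the flange's). Camera axes: x right, y down, z forward; pixel columns grow to the right and rows downward; lengths in mm; the calibration is good to about 2 mm. A picture is of the moment at which its call begins: read the wrist's pose just before it.
A pose or a line that the arm cannot do raises bot.MotionError and nothing moves.
- bot.finish_job(): hands the job in; it is judged then, once.
The state is a dict: "clock": time; "joint_positions": joint angles; "qvel": joint speeds; "effort": joint torques, N m; "ee_pos": TCP position; "tool_rot": TCP orientation; "ft_force": force on the tool from outside, world axes, zero at the start; "moment": the same for the moment, N m; "grip_width": finger opening in mm; "grip_force": force on a finger pad.
Only numpy, scipy, OpenCV 4.12 (cv2) and the standard library are available. Lean on these libraries where they do the work, as an engineer would, in place of code of your own. Each camera call takes 0.05 s, during which the arm holds its last target. There are 200 camera calls.

### The job

The bungs of the three little oak casks stand proud: press each one gently down with the fingertips until it is fully home, its collar resting on the cask, the smallest cask first, then the middle-sized one, then the largest. Only touch the bungs from above: do not grip or lift anything, do not shift the casks, and leave everything else on the bench alone.

Things in the scene. Friction and masses are not known exactly. Their poses are not given: they have to be found in the camera images.
- cask_small: the small oak cask, lying on its own wooden cradle (one loose piece, 1.3 kg or so): 110 mm across the belly, 150 mm long, belly top 130 mm above the table; a small wooden spigot sticks out 34 mm from its -x end. Origin on the table under the cask's middle, x along the cask, z up. The three casks differ only in size and swap places
- bung_small_top (a point): centre of the top of the small cask's white bung (straight above the cask's middle): a flat round top of soft silicone 30 mm across that gives 1 mm for every 3 N (at most 7 mm) and springs back, over a collar 36 mm across. 160 mm above the table when fully proud, 148 mm when home (collar resting on the wooden boss)
- bung_small (a joint): how far that bung has been pushed straight down, m: 0 fully proud, 0.012 fully home against a firm stop; starts between 0 and 0.004. Friction of about 4 N (a little more when pushed fast) and no spring: it stays where it is left
- cask_medium: the medium oak cask, lying on its own wooden cradle (one loose piece, 2.3 kg or so): 140 mm across the belly, 185 mm long, belly top 160 mm above the table; a small wooden spigot sticks out 34 mm from its -x end. Origin on the table under the cask's middle, x along the cask, z up. The three casks differ only in size and swap places
- bung_medium_top (a point): centre of the top of the medium cask's white bung (straight above the cask's middle): a flat round top of soft silicone 30 mm across that gives 1 mm for every 3 N (at most 7 mm) and springs back, over a collar 36 mm across. 190 mm above the table when fully proud, 178 mm when home (collar resting on the wooden boss)
- bung_medium (a joint): how far that bung has been pushed straight down, m: 0 fully proud, 0.012 fully home against a firm stop; starts between 0 and 0.004. Friction of about 4 N (a little more when pushed fast) and no spring: it stays where it is left
- cask_large: the large oak cask, lying on its own wooden cradle (one loose piece, 3.8 kg or so): 170 mm across the belly, 220 mm long, belly top 190 mm above the table; a small wooden spigot sticks out 34 mm from its -x end. Origin on the table under the cask's middle, x along the cask, z up. The three casks differ only in size and swap places
- bung_large_top (a point): centre of the top of the large cask's white bung (straight above the cask's middle): a flat round top of soft silicone 30 mm across that gives 1 mm for every 3 N (at most 7 mm) and springs back, over a collar 36 mm across. 220 mm above the table when fully proud, 208 mm when home (collar resting on the wooden boss)
- bung_large (a joint): how far that bung has been pushed straight down, m: 0 fully proud, 0.012 fully home against a firm stop; starts between 0 and 0.004. Friction of about 4 N (a little more when pushed fast) and no spring: it stays where it is left
- tumbler: clear glass tumbler, 56 mm across and 90 mm high, bystander standing between casks; origin at the centre of its underside
- jar: amber glass jar with steel cap, 52 mm across, 75 mm high, bystander standing between casks; origin at the centre of its underside
- mallet: wooden mallet lying beyond the casks, bystander; origin under its middle
- bottle_a: dark green bottle standing beyond the casks, 76 mm across, 240 mm high, bystander; origin at the centre of its underside
- spare_bung: loose spare white bung, 36 mm across, 28 mm high, standing on the table on the robot's side of the casks; not to be used; origin at the centre of its underside
- cork: loose mushroom cork, 32 mm across, 50 mm high, standing on the robot's side of the casks, bystander; origin at the centre of its underside
- bowl: white bowl, 120 mm across, 50 mm high, beyond the casks, bystander; origin at the centre of its underside
There are look-alikes about, which are no part of the job. What is shaped like the cask_medium but pink or red is not meant.

How it is judged (in metres and radians):
On the way, in this order (a step that is already met when the one before it is completed fails the run):
1. the small cask's bung is pushed home (value of joint bung_small above 0.0095 m), for 0.1 s.
2. the medium cask's bung is pushed home (value of joint bung_medium above 0.0095 m), for 0.1 s.
3. the large cask's bung is pushed home (value of joint bung_large above 0.0095 m), for 0.1 s.
At the end, for the whole second after the job is handed in: all three bungs are pushed in to within 2.5 mm of fully home, the casks stand upright and at rest within 20 mm of where they were, and the other things are within 20 mm of where they were (value of joint each of bung_small, bung_medium, bung_large above 0.0095 m and distance of each of cask_small, cask_medium, cask_large, tumbler, jar, mallet, bottle_a, spare_bung, cork, bowl from where it was at the start of the episode below 0.02 m and angle between each of cask_small, cask_medium, cask_large's own z axis and vertical below 0.05 rad and linear speed of each of cask_small, cask_medium, cask_large below 0.01 m/s); the robot touches nothing.
It fails at once if a bung is pushed in (beyond 7 mm) before that of the next smaller cask is home ((value of joint bung_medium above 0.007 m and value of joint bung_small below 0.0085 m) or (value of joint bung_large above 0.007 m and value of joint bung_medium below 0.0085 m)).
It fails at once if a cask or its bung is pressed or gripped with more than 25 N (contact force between any of the fingers, the arm and cask_small above 25 N or contact force between any of the fingers, the arm and cask_medium above 25 N or contact force between any of the fingers, the arm and cask_large above 25 N).
It fails at once if a cask is shifted by more than 20 mm, tipped or lifted ((distance of cask_small from where it was at the start of the episode above 0.02 m or height (world z) of cask_small above 0.006 m or angle between cask_small's own z axis and vertical above 0.15 rad) or (distance of cask_medium from where it was at the start of the episode above 0.02 m or height (world z) of cask_medium above 0.006 m or angle between cask_medium's own z axis and vertical above 0.15 rad) or (distance of cask_large from where it was at the start of the episode above 0.02 m or height (world z) of cask_large above 0.006 m or angle between cask_large's own z axis and vertical above 0.15 rad)).
It fails at once if another thing on the bench is shifted by more than 20 mm, or lifted (distance of any of tumbler, jar, mallet, bottle_a, spare_bung, cork, bowl from where it was at the start of the episode above 0.02 m).
It also fails if it takes over 58 s, if anything falls off the work surface, if the arm or the gripper's body presses on something with over 40 N, if the wrist force passes 120 N, or if a joint passes its speed limit or range.

## Working session

There is one attempt and no reset: what is moved stays moved. The work goes in short steps, each a Python script; the robot and the scene stay as the last script left them, time stands still between calls to the robot, and variables do not carry over. Pictures are saved under pics/ and viewed, at most 10 in all, crops included, and the job is handed in when it is done.

```bash
mkdir -p pics; ls; python3 - <<'E'
from rig import bot
import cv2,numpy as np
for n in("top","side"):
    c=bot.read_camera(n); cv2.imwrite(f"pics/{n}0.png",c["image"]); np.savez(n+"0.npz",**c)
    print({k:v for k,v in c.items() if k not in("image","depth")})
s=bot.read_state(); print(s["clock"],s["ee_pos"],s["tool_rot"],s["ft_force"],s["grip_width"],bot.tip_reach)
E
```

```text
pics
{'fovy': 46.89027551841935, 'cx': 286.6928657024574, 'cy': 212.59096820242445, 'k1': -0.11012234178239812, 'eye': array([ 279.88586009,  117.63997616, 1336.15191649]), 'attitude': array([-0.05664421,  0.71568832, -0.69400351,  0.05422904])}
{'fovy': 50.92239441495899, 'cx': 287.40148558123076, 'cy': 205.2904939256982, 'k1': -0.11068722206988393, 'eye': array([ 213.85189694, 1098.48831313,  944.03431239]), 'attitude': array([ 0.05210492, -0.11487444,  0.89303487, -0.43194637])}
0.1 [129.50613238 534.33957547 249.79183715] [-1.02395660e-04  1.18635038e-01  9.92937793e-01 -5.06512518e-04] [-0.18221486  0.02389996 -0.32324018] 85.19111729613535 19.0
```

View pics/top0.png

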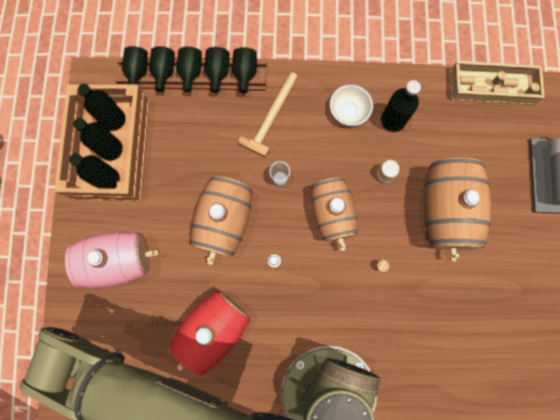

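View pics/side0.png

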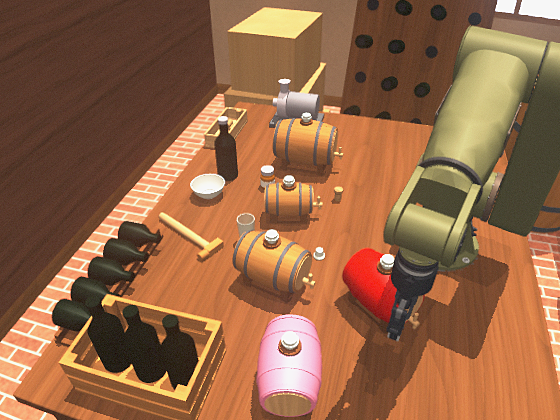

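The top view shows the oak casks' white bungs at about (217,212) medium, (337,206) small and (471,198) large. The side view has them at (272,237), (289,182) and (306,118). The pink and red casks are decoys. Next I triangulate.

```bash
cat > h.py <<'E'
import numpy as np,cv2
from scipy.spatial.transform import Rotation as R
def cam(c):
    f=c["image"].shape[0]/2/np.tan(np.radians(c["fovy"])/2)
    return f,R.from_quat(np.array(c["attitude"]),scalar_first=True)
def ray(c,uv):
    f,Rm=cam(c); d=np.array([(uv[0]-c["cx"])/f,(uv[1]-c["cy"])/f]); s=d.copy()
    for _ in range(20): s=d/(1+c["k1"]*(s@s))
    return np.array(c["eye"]),Rm.apply([s[0],s[1],1.0])
def plane(c,uv,z):
    e,d=ray(c,uv); return e+d*(z-e[2])/d[2]
def tri(r):
    A=0;b=0
    for e,d in r:
        d=d/np.linalg.norm(d);P=np.eye(3)-np.outer(d,d);A=A+P;b=b+P@e
    x=np.linalg.solve(A,b)
    return x,[round(float(np.linalg.norm(np.cross(x-e,d/np.linalg.norm(d)))),1) for e,d in r]
def blob(c,uv,w=14,vmin=165,smax=60):
    u,v=uv; y0,x0=v-w,u-w
    hsv=cv2.cvtColor(c["image"][y0:v+w,x0:u+w],cv2.COLOR_BGR2HSV)
    m=((hsv[...,2]>vmin)&(hsv[...,1]<smax)).astype(np.uint8)
    n,l,st,ce=cv2.connectedComponentsWithStats(m); k=1+np.argmax(st[1:,4])
    return ce[k]+[x0,y0],st[k,2:]
E
python3 - <<'E'
from h import *
t=dict(np.load("top0.npz"));s=dict(np.load("side0.npz"))
for n,a,b,z in(("small",(337,206),(289,182),160),("medium",(217,212),(272,237),190),("large",(471,198),(306,118),220)):
    ca,sa=blob(t,a);cb,sb=blob(s,b)
    x,e=tri([ray(t,ca),ray(s,cb)])
    f,Rm=cam(t); dz=t["depth"][int(ca[1])-3:int(ca[1])+4,int(ca[0])-3:int(ca[0])+4]
    o,d=ray(t,ca); print(n,ca.round(1),sa,cb.round(1),sb,x.round(1),e,plane(t,ca,z-2).round(1),"depthpt",(o+d*np.median(dz)).round(1), "r",np.hypot(*x[:2]).round())
for n,uv,z in(("tumbler",(279,173),90),("jar",(389,170),75),("spare",(274,261),28),("cork",(383,266),50),("bottleneck",(413,88),240)): print(n,plane(t,uv,z).round())
# enlarged crops
I=[cv2.resize(t["image"][v-25:v+25,u-25:u+25],(260,260),interpolation=cv2.INTER_CUBIC) for u,v in((337,206),(217,212),(471,198))]
J=[cv2.resize(s["image"][v-25:v+25,u-25:u+25],(260,260),interpolation=cv2.INTER_CUBIC) for u,v in((289,182),(272,237),(306,118))]
cv2.imwrite("pics/crop.png",np.vstack([np.hstack(I),np.hstack(J)]))
E
```

```text
small [336.9 204.8] [ 15  16 182] [288.7 179. ] [12  9 75] [4.897e+02 4.000e-01 1.514e+02] [1.2, 1.2] [489.6   1.1 158. ] depthpt [490.    0.9 156.1] r 490.0
medium [216.5 211. ] [ 16  15 194] [271.4 234.7] [ 14  12 120] [460.2 294.3 181.1] [1.1, 1.1] [460.2 293.4 188. ] depthpt [460.1 293.4 188.4] r 546.0
large [471.3 197.3] [ 15  16 186] [306.2 115.6] [11  8 53] [ 506.6 -317.6  212.9] [1.6, 1.6] [ 507.2 -315.5  218. ] depthpt [ 507.  -315.2  218.7] r 598.0
tumbler [582. 149.  90.]
jar [ 604. -146.   75.]
spare [354. 155.  28.]
cork [ 348. -135.   50.]
bottleneck [ 769. -173.  240.]
```

View pics/crop.png

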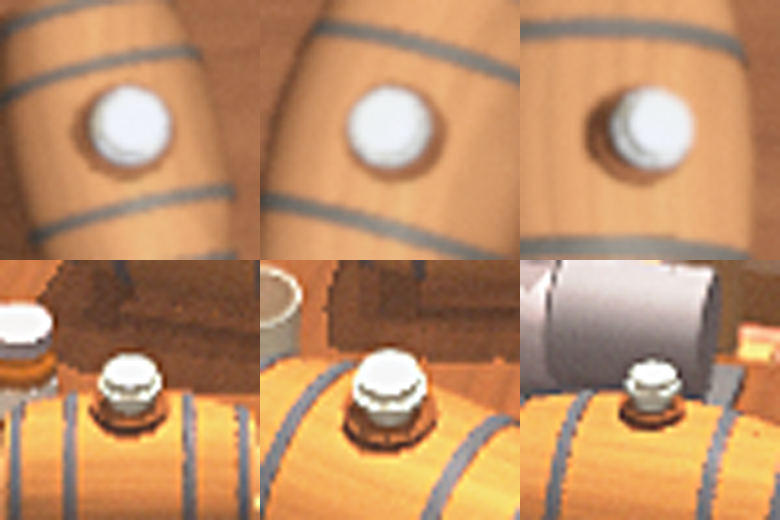

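The heights match the text: depth gives 156, 188 and 219 mm. The three points are about (490,1), (460,293) and (507,-315), all within reach. I close the fingers, hover over the small bung and check with the wrist camera from two places.

```bash
cat >> h.py <<'E'
def wcam(bot):
    s=bot.read_state(); c=bot.read_camera("wrist"); M=np.array(c["mount"])
    T=R.from_quat(np.array(s["tool_rot"]),scalar_first=True)
    c["eye"]=np.array(s["ee_pos"])+T.apply(M[:3,3])
    c["attitude"]=(T*R.from_matrix(M[:3,:3])).as_quat(scalar_first=True)
    return c
def proj(c,p):
    f,Rm=cam(c); q=Rm.inv().apply(np.array(p)-c["eye"]); s=q[:2]/q[2]; s=s*(1+c["k1"]*(s@s))
    return np.array([c["cx"],c["cy"]])+f*s
E
python3 - <<'E'
from h import *
from rig import bot
q=[0,0.1186,0.9929,0]
for p in((490,1,300),(460,293,300),(507,-315,300)): print(bot.ik(p,q))
bot.move_gripper(0,20); print(bot.read_state()["clock"],bot.read_state()["grip_width"])
P=bot.read_state()["ee_pos"]
bot.servo_line([P[0],P[1],320],speed=200)
ims=[];
for p in((440,1,300),(490,1,300)):
    bot.move_to(p,q); bot.dwell(.2); c=wcam(bot); g=proj(c,(490,1,158)); print(bot.read_state()["clock"],bot.read_state()["ee_pos"].round(1),g.round(1),c["eye"].round(),proj(c,np.array(p)-[0,0,19]).round())
    ims.append(c["image"]); np.savez(f"w{p[0]}.npz",**c)
cv2.imwrite("pics/w1.png",cv2.resize(np.hstack(ims),(800,300)))
E
```

```text
[-7.27225381e-02  1.28879048e-01  1.61206105e+00 -4.44089210e-16
  1.40065255e+00 -1.40574925e+00]
[ 4.99992544e-01  2.56018042e-01  1.46124909e+00 -4.44089210e-16
  1.42432553e+00 -8.33034169e-01]
[-6.17292133e-01  3.75364688e-01  1.30608135e+00 -4.44089210e-16
  1.46014662e+00 -1.95031885e+00]
0.8667 0.2229395274660876
3.825 [440.    1.3 300. ] [293.  255.5] [367.  20. 424.] [280. 271.]
4.3917 [489.6   1.  300.3] [280.8 205.8] [416.  19. 424.] [281. 272.]
```

View pics/w1.png

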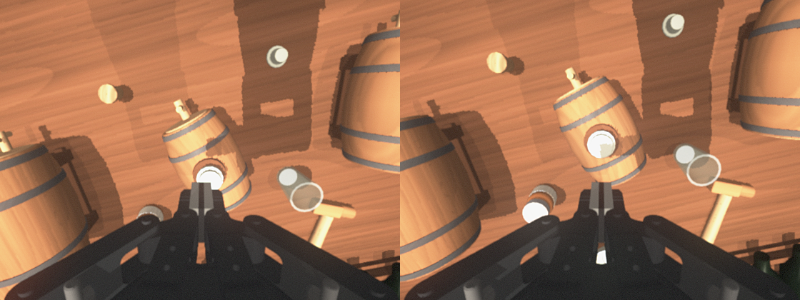

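In the second wrist view (right half) the small bung sits at about (280,203) full-resolution pixels, against a predicted (281,206). That agrees to about 2 mm. Pressing it now.

```bash
cat >> h.py <<'E'
def press(bot,x,y,home,q=[0,0.1186,0.9929,0]):
    bot.servo_line([x,y,home+19+20],speed=120); bot.dwell(.2); f0=bot.read_state()["ft_force"]
    r=bot.servo_line([x,y,home+19-6],speed=12,until_force=13)
    bot.dwell(.3)
    s=bot.read_state(); print("stop",r,s["clock"],s["ee_pos"].round(1),"F",(s["ft_force"]-f0).round(1),s["moment"].round(2))
    bot.servo_line([x,y,home+19+60],speed=120); print(bot.read_state()["clock"])
E
python3 - <<'E'
from h import *
from rig import bot
press(bot,489,1,148)
E
```

```text
stop True 7.8583 [489.1   1.  163.1] F [-4.2  0.  10.8] [-0.02  0.74  0.  ]
8.5417
```

The press stopped at tip z = 144.1 mm under 10.8 N, which is 148 mm less about 3.6 mm of give, so the small bung is home. Next I take wrist views at the medium and large casks, without pressing.

```bash
python3 - <<'E'
from h import *
from rig import bot
q=[0,0.1186,0.9929,0]
bot.servo_line([489,1,300],speed=200)
ims=[]
for p,z in(((507,-315,320),218),((460,293,320),188)):
    bot.move_to(p,q); bot.dwell(.2); c=wcam(bot); g=proj(c,(*p[:2],z)); print(bot.read_state()["clock"],g.round(1))
    im=c["image"].copy(); cv2.drawMarker(im,tuple(int(v) for v in g.round()),(0,0,255),0,10,1); ims.append(im[80:320,130:430])
cv2.imwrite("pics/w2.png",cv2.resize(np.hstack(ims),(800,320)))
E
```

```text
10.5167 [279.3 219.4]
12.95 [281.1 208.2]
```

View pics/w2.png

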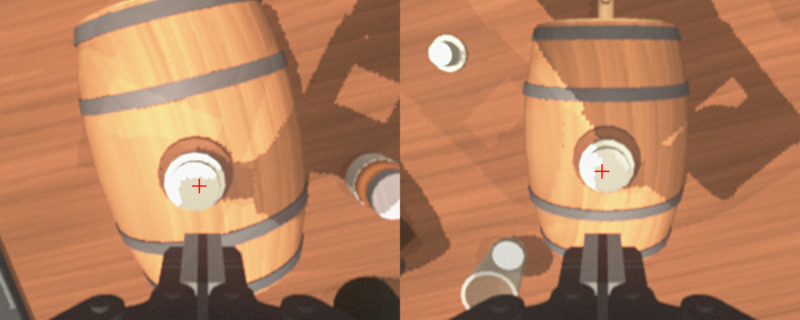

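Crosses mark the predicted centres, and the large bung's disc is at crop (195,184), mark (199,186). The medium's is at (606,168), mark (602,171). Both are within 3 mm, so I split the difference and press the medium, then the large.

```bash
python3 - <<'E'
from h import *
from rig import bot
q=[0,0.1186,0.9929,0]
bot.move_to([459.5,294.3,300],q); press(bot,459.5,294.3,178)
z=bot.read_state()["ee_pos"]
bot.servo_line([459.5,294.3,320],speed=200)
E
```

```text
stop True 16.4333 [459.6 294.4 193.3] F [-2.9 -1.9 11. ] [-0.42  0.62  0.01]
17.1167
```

```bash
python3 - <<'E'
from h import *
from rig import bot
q=[0,0.1186,0.9929,0]
bot.move_to([507,-316,320],q); press(bot,507,-316,208)
bot.servo_line([507,-316,330],speed=200)
bot.move_to([129.5,534.3,300],q)
t=bot.read_camera("top");s=bot.read_camera("side")
t0=dict(np.load("top0.npz"))
for n,a in(("small",(337,206)),("medium",(217,212)),("large",(471,198))):
    ca,_=blob(t,a); c0,_=blob(t0,a)
    d=lambda c,p:np.median(c["depth"][int(p[1])-3:int(p[1])+4,int(p[0])-3:int(p[0])+4])
    o,v=ray(t,ca); print(n,c0.round(1),ca.round(1),"top now",(o+v*d(t,ca)).round(1),"sunk",d(t,ca)-d(t0,c0))
cv2.imwrite("pics/end.png",s["image"]); print(bot.read_state()["clock"])
E
```

```text
stop True 22.95 [ 507.1 -316.1  223.4] F [-3.3  2.5 10.5] [0.38 0.61 0.03]
23.6333
small [336.9 204.8] [336.3 205.3] top now [490.2   1.5 146.9] sunk 9.081177
medium [216.5 211. ] [217.  211.7] top now [460.2 293.7 177.2] sunk 11.104614
large [471.3 197.3] [469.8 198. ] top now [ 507.4 -315.4  208.3] sunk 10.296631
27.35
```

View pics/end.png

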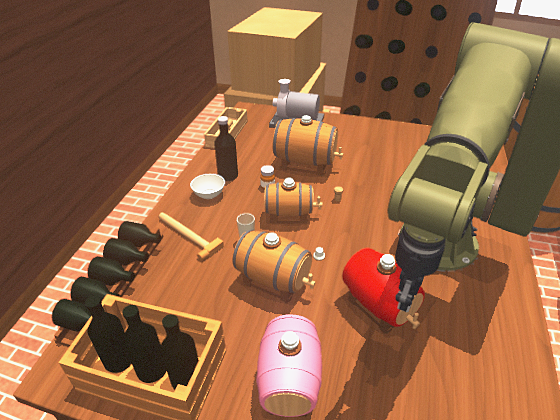

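The side view shows all three bungs, at (289,184), (272,240) and (306,120), seated with nothing else moved. Top-camera depth puts their tops at 147, 177 and 208 mm, which matches the home heights.

```bash
python3 -c "
from rig import bot
print(bot.finish_job())"
```

```text
the job is handed in; nothing more can be done
None
```

I pressed all three bungs home in the order small, medium, large, with about 11 N measured at each stop, and the cameras showed the casks and everything else still in place; the job is handed in, but no verdict came back.

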